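# Tip the nozzle caps into the wash hopper

### The arm

A 6-joint arm with a two-finger parallel gripper is mounted at the origin on the work surface. World frame = base frame: x ahead of the robot, y to its left, z up, the work surface at z = 0. Lengths are in m, angles in rad, forces in N, time in s.
With the tool pointing down it reaches from about 0.25 to 0.85 m from the base axis. Payload 12.5 kg.
Tool frame: the origin (TCP) lies on the centre line of the jaws, within the pads' length; the fingertips stand 25 mm ahead of it and the grasp point (between the pads) lies 6 mm ahead of it; z points along the fingers, y is the line along which they close (so a half turn about z gives the same grasp; the last joint's range is limited). The gripper opens to 93 mm and grips with 3 to 60 N. Pads are 15 mm wide; open, the fingers measure 128 mm over their backs; the gripper's body (75 mm by 188 mm) begins 65 mm behind the grasp point.
Start: joints at [-1.424, 0.351, 1.652, -0, 1.139, -0.085], TCP at [0.126, -0.535, 0.244] pointing down, gripper open.
Joint ranges: [-2.75, 2.75], [-0.79, 2.1], [0.01, 2.65], [-1.57, 4.71], [0.07, 3.14], [-2.87, 2.87]. Speed limits (rad/s): [2.22, 2.22, 2.79, 3.14, 3.14, 3.14].

### API

Orientations are given as a unit quaternion [w, x, y, z].
In Python, from bench import readout, imaging, close_job gives the robot as it stands.
- The arm moves only by the shell command python3 -m inch 'ROWS' [OPENING]. ROWS is JSON, a list of rows, each a list of 4 numbers: the shift along the tool's x, y, z as a fraction of full scale, then the turn about the tool's z as a fraction of full scale. In form: [[x, y, z, twist], ...]. A call has exactly 5 rows; each row shifts and turns the commanded pose from where the row before left it, along the tool's axes as they then stand; what a row does not reach is not made up. Full scale, the value 1, is 120 mm for a shift and 180 degrees for a turn. A row lasts 1/10 s, in which the tool goes at most 50 mm and 8.59 degrees, less where a joint would pass 70% of its speed; a pose out of reach is approached as far as the arm can. A call with a number of a shift or a turn outside -1 to 1 is refused whole. A call with a gripper value outside its range is refused whole. OPENING is the opening, from -1 (shut) to 1 (fully open), set as the call begins (- or left out, the last holds). The fingers move at their own pace and stop on an object; the grip force is fixed at half the most. Time passes only in rows, so rows that do not move let the fingers close, or fill a call up. It gives the time, the measured TCP pose, the force, the opening and the grip force at its end, in the units of the state.
- readout.get_state(): the state, without advancing time (a new reading comes with each control period).
- imaging.snapshot(name): name is "scene" or "top" or "wrist"; returns a dict with "frame" (384x512x3 uint8, red, green, blue), "fx", "fy", "cx", "cy" (pixels), "eye" and "attitude" of the camera in the world; the wrist camera has in their place "T_tool_cam" (4x4, takes a point from camera to tool coordinates, whose origin is the TCP and whose axes are the flange's). Camera axes: x right, y up, looking along -z (the intrinsics and any distortion apply to the point x, -y, -z); pixel columns grow to the right and rows downward; lengths in m; the calibration is good to about 2 mm. A picture is of the moment at which its call begins: read the wrist's pose just before it. There is no depth.
- close_job(): hands the job in; it is judged then, once.
Trained networks look in the newest picture that a camera, given by its name, has taken for a name from the list of things; names that differ only in an ending like _2 or _b are one class to them, and where a whole thing is asked for, a point or a joint stands for the part that bears it (a point fixed in the world has none). Each returns a list of dicts, best first, with "confidence" (0 to 1); they miss things now and then, are a little off and sometimes report something else, mostly with a low value. They report only what shows in the picture. A call takes as long as a camera call.
- imaging.regions_of(camera, name): "region" (384x512 bool, what is visible of it).
- imaging.tip_of(camera, name): "location" ([x, y, z] in m, in world coordinates, good to about 4 mm: a listed point, or the origin of a listed thing).
The state is a dict: "clock": time; "qpos": joint angles; "qvel": joint speeds; "effort": joint torques, N m; "position": TCP position; "tcp_rot": TCP orientation; "force": force on the tool from outside, world axes, zero at the start; "wrist_torque": the same for the moment, N m; "width": finger opening in m; "finger_force": force on a finger pad.
Only numpy, scipy, OpenCV 4.12 (cv2) and the standard library are available. Lean on these libraries where they do the work, as an engineer would, in place of code of your own. Each camera call takes 0.05 s, during which the arm holds its last target. There are 200 camera calls.

### The job

Lift the amber jug out of the wash hopper and stand it upright with its whole foot on the round rubber mat. Then pick up the scoop pan that holds the caps by its handle, tip all six caps into the hopper, and set the empty pan down flat where it stood before. Keep the jug upright, let neither jug nor pan drop, and do not disturb the pan of long stems or the other loose things on the bench.

Things in the scene. Friction and masses are not known exactly. Their poses are not given: they have to be found in the camera images.
- hopper: Fixed open-topped steel wash hopper; origin: centre of its underside. Square box 180 mm outside, wall 4 mm, vertical to 75 mm height, then flared 45 degrees out to a rim 92 mm high, 220 mm over all. On its local +x side a splash guard rises to 150 mm height. In the middle of its 5 mm floor a fixed round plinth (drip stand), radius 46 mm, top 25 mm above the bench.
- jug: Loose clear amber jug, 105 mm tall, radius 38 (foot) to 45 mm (rim), 0.18 kg, standing on the hopper's plinth. Origin: centre of underside, z up. D handle on local +x, 12 mm thick across y: upper arm 83-97 mm high, out to 84 mm from the axis; upright 70-84 mm from the axis, gap to the wall about 26 mm. A pinch across y from above fits 68 mm from the axis, 88 mm up.
- mat: Fixed round black rubber mat on the bench, radius 75 mm, 3 mm thick; origin: centre of its underside.
- pan: Loose aluminium scoop pan with six red caps in it, 0.3 kg empty, 170 (x) x 110 mm (y). Origin: centre of underside, z up. Floor 4 mm, side walls 44 mm high, rear wall (-x) 59 mm; the front (+x) is open, no lip. Black handle: post at the rear wall and a level bar along x above the pan, from x = -84 to +22 mm, 14 mm wide, 91 to 109 mm up; free below it down to the caps.
- pan_grip (a point): Middle of the pan's handle bar above the centre of mass: at x = -10, y = 0, z = 100 mm in the pan's frame; axes as the pan's.
- pan_lip (a point): Middle of the pan's open front edge, on the floor's top: x = +85, y = 0, z = 4 mm in the pan's frame.
- stem_pan: Bystander: a second scoop pan of the same form and size, holding three long brass nozzle stems (110 mm) instead of caps; heavy. Leave it alone.
- coupler: Bystander: loose chrome quick coupler standing upright, radius 21 mm, 70 mm tall. Origin at its underside.
- oil_bottle: Bystander: loose white bottle, radius 30 mm, 150 mm tall. Origin at its underside.
- wrench: Bystander: loose wrench lying flat, 150 mm long along its local x, low.
- tin: Bystander: loose tin, radius 34 mm, 90 mm tall. Origin at its underside. (Fixed, out of the way: a nozzle test rail 145 mm tall along the back edge of the bench, a button box, a gauge block and a bin at its sides.)
- cap0: Loose red bayonet nozzle cap, 28 mm across, 20 mm tall, with two ears 42 mm over all, 16 g; starts upright in the pan. Origin: centre of its open end (underside). On the bare pan floor it slides down at a slope of about 25 to 37 degrees.
- cap1: Loose red bayonet nozzle cap, 28 mm across, 20 mm tall, with two ears 42 mm over all, 16 g; starts upright in the pan. Origin: centre of its open end (underside). On the bare pan floor it slides down at a slope of about 25 to 37 degrees.
- cap2: Loose red bayonet nozzle cap, 28 mm across, 20 mm tall, with two ears 42 mm over all, 16 g; starts upright in the pan. Origin: centre of its open end (underside). On the bare pan floor it slides down at a slope of about 25 to 37 degrees.
- cap3: Loose red bayonet nozzle cap, 28 mm across, 20 mm tall, with two ears 42 mm over all, 16 g; starts upright in the pan. Origin: centre of its open end (underside). On the bare pan floor it slides down at a slope of about 25 to 37 degrees.
- cap4: Loose red bayonet nozzle cap, 28 mm across, 20 mm tall, with two ears 42 mm over all, 16 g; starts upright in the pan. Origin: centre of its open end (underside). On the bare pan floor it slides down at a slope of about 25 to 37 degrees.
- cap5: Loose red bayonet nozzle cap, 28 mm across, 20 mm tall, with two ears 42 mm over all, 16 g; starts upright in the pan. Origin: centre of its open end (underside). On the bare pan floor it slides down at a slope of about 25 to 37 degrees.

How it is judged:
By the outcome, as a careful person would: the job done as asked, in the order asked, and still so for the second after the job is handed in, with the robot touching nothing.
It also fails if it takes over 72 s, if anything falls off the work surface, if the arm or the gripper's body presses on something with over 40 N, if the wrist force passes 120 N, or if a joint passes its speed limit or range.

## Working session

There is one attempt and no reset: what is moved stays moved. The work goes in short steps, Python scripts to look and compute and a shell command to move; the robot and the scene stay as the last step left them, time stands still between calls to the robot, and variables do not carry over. Pictures are saved under pics/ and viewed, at most 10 in all, crops included, and the job is handed in when it is done.

```bash
mkdir -p pics; cat > h.py <<'E'
import numpy as np, cv2
from bench import readout, imaging
def snap(c,f):
    s=imaging.snapshot(c); cv2.imwrite('pics/'+f,s['frame'][:,:,::-1]); return s
def show(c,names):
    for n in names:
        for r in imaging.tip_of(c,n)[:3]: print(c,n,round(r['confidence'],2),np.round(r['location'],3))
E
python3 - <<'E'
from h import *
for c in ('top','scene'):
    s=snap(c,c+'0.png'); print({k:v for k,v in s.items() if k!='frame'})
    show(c,['hopper','jug','mat','pan','pan_grip','pan_lip','stem_pan','coupler','oil_bottle','wrench','tin'])
st=readout.get_state(); print(st)
E
python3 - <<'E'
import cv2,numpy as np
E
```

```text
{'fx': 399.4751040912543, 'fy': 399.4751040912543, 'cx': 249.23419057392704, 'cy': 189.29949793430964, 'eye': array([0.31408184, 0.012001  , 1.19780407]), 'attitude': array([-0.66484944, -0.07475642,  0.07752005,  0.73917342])}
top hopper 0.76 [ 0.63  -0.111  0.001]
top mat 0.67 [0.645 0.211 0.   ]
top pan 0.78 [ 0.43   0.352 -0.004]
top pan_grip 0.73 [0.479 0.123 0.002]
top pan_grip 0.66 [0.423 0.351 0.098]
top pan_grip 0.63 [ 0.661 -0.328  0.002]
top pan_lip 0.66 [0.504 0.393 0.004]
top pan_lip 0.64 [ 0.428  0.356 -0.003]
top stem_pan 0.55 [ 0.458 -0.344 -0.001]
top coupler 0.63 [ 0.659 -0.326  0.001]
top coupler 0.58 [0.479 0.126 0.001]
top oil_bottle 0.55 [ 0.66  -0.33  -0.001]
top wrench 0.66 [ 0.401 -0.113 -0.001]
top wrench 0.59 [ 0.43   0.354 -0.003]
top tin 0.91 [ 0.651  0.428 -0.003]
{'fx': 476.8276092428589, 'fy': 476.8276092428589, 'cx': 254.83053240483585, 'cy': 188.389848894729, 'eye': array([1.03394913, 0.47720063, 1.08912451]), 'attitude': array([0.3765191 , 0.11085052, 0.26441131, 0.88092689])}
scene hopper 0.97 [ 0.632 -0.112 -0.001]
scene jug 0.74 [ 0.63  -0.113  0
[... 566 characters left out ...]
8 [0.399 0.302 0.003]
{'clock': 1.2, 'qpos': array([-1.42358402e+00,  3.50674109e-01,  1.65178961e+00,  8.34058465e-06,
        1.13908210e+00, -8.45940159e-02]), 'qvel': array([-0.00104041, -0.00177486, -0.00065505, -0.00050606, -0.00062455,
        0.00119551]), 'effort': array([-1.79679835e-03, -4.97255194e+01, -2.85489017e+01,  6.98829023e-02,
        2.20547343e-02,  7.74190227e-06]), 'position': array([ 0.12638411, -0.535278  ,  0.2436507 ]), 'tcp_rot': array([2.32903397e-05, 9.93290946e-01, 1.15642106e-01, 4.51900433e-06]), 'force': array([0.61295295, 0.22969722, 0.1384086 ]), 'wrist_torque': array([0.0513048 , 0.05625748, 0.0579305 ]), 'finger_force': 0.0, 'width': 0.093207352278749}
```

View pics/top0.png

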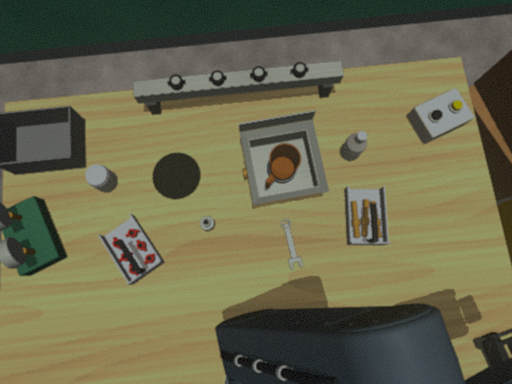

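View pics/scene0.png

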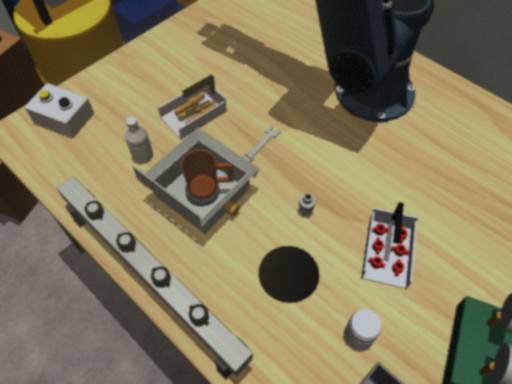

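```bash
cat >> h.py <<'E'
from scipy.spatial.transform import Rotation as R
def ray(s,px,z):
    q=np.array(s['attitude']); M=R.from_quat([q[1],q[2],q[3],q[0]]).as_matrix()
    px=np.atleast_2d(px).astype(float)
    d=np.c_[(px[:,0]-s['cx'])/s['fx'],-(px[:,1]-s['cy'])/s['fy'],-np.ones(len(px))]@M.T
    e=np.array(s['eye']); t=(z-e[2])/d[:,2]; return e+t[:,None]*d
def proj(s,P):
    q=np.array(s['attitude']); M=R.from_quat([q[1],q[2],q[3],q[0]]).as_matrix()
    c=(np.atleast_2d(P)-s['eye'])@M; return np.c_[s['cx']-s['fx']*c[:,0]/c[:,2],s['cy']+s['fy']*c[:,1]/c[:,2]]
E
python3 - <<'E'
from h import *
s=snap('top','t1.png'); f=s['frame'][:,:,::-1]
out=[cv2.resize(f[105:215,225:345],None,fx=5,fy=5,interpolation=cv2.INTER_CUBIC)]
cv2.imwrite('pics/crop1.png',out[0])
r=imaging.regions_of('top','jug'); print(len(r),[x['confidence'] for x in r])
if r:
    m=r[0]['region'].astype(np.uint8); print(m.sum(), np.c_[np.where(m)][:, ::-1].min(0),np.c_[np.where(m)][:, ::-1].max(0))
    ys,xs=np.where(m); P=ray(s,np.c_[xs,ys],0.115)[:,:2]; d=P-[.631,-.112]; i=np.hypot(*d.T)
    far=d[i>.058]; print('far',len(far),far.mean(0) if len(far) else '')
print('rail', ray(s,[[140,98],[340,80],[137,85],[340,66]],.145).round(3))
for n,z in(('pan',.0),('stem_pan',0)):
    for x in imaging.regions_of('top',n)[:1]:
        m=x['region'].astype(np.uint8);c=cv2.findContours(m,0,1)[0];c=max(c,key=cv2.contourArea)[:,0]
        W=ray(s,c,.044)[:,:2]; print(n,x['confidence'],cv2.minAreaRect((W*1000).astype(np.float32)))
E
```

```text
1 [0.77]
1059 [265 143] [301 188]
far 146 [-0.06166797  0.03779225]
rail [[ 0.842  0.277  0.145]
 [ 0.835 -0.297  0.145]
 [ 0.883  0.284  0.145]
 [ 0.879 -0.303  0.145]]
pan 0.76 ((426.2462463378906, 348.2708435058594), (168.53329467773438, 116.0662841796875), 29.177358627319336)
stem_pan 0.97 ((453.56353759765625, -336.7476806640625), (122.8194351196289, 167.2958984375), 84.19216918945312)
```

View pics/crop1.png

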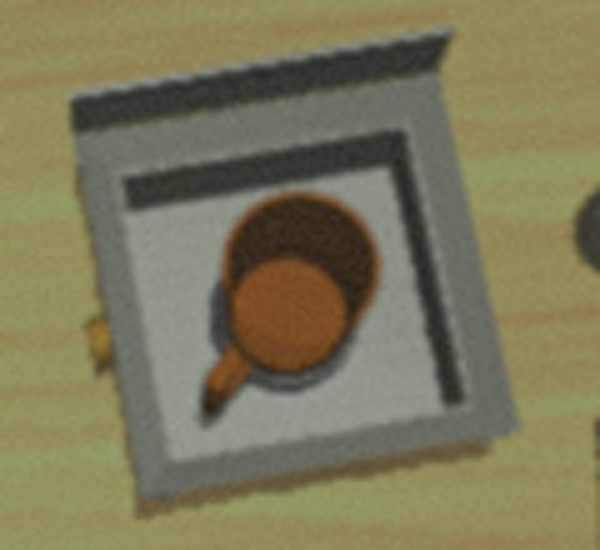

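```bash
python3 - <<'E'
from h import *
s=imaging.snapshot('top')
def c(*p): return np.array(p)/5.+[225,105]
g=ray(s,[c(72,98),c(455,30)],.15); r=ray(s,[c(143,498),c(520,430)],.092)
print(g.round(3),r.round(3))
for a in(g,r): d=a[0]-a[1]; print(np.degrees(np.arctan2(-d[0],d[1])), np.hypot(*d[:2]))
print('centre mid', ((g.mean(0)+r.mean(0))/2).round(3))
j=ray(s,[c(303,265)],.130)[0]; h=ray(s,[c(212,395)],.115)[0]; f=ray(s,[c(240,352)],.122)[0]
print('jug rim c',j.round(3),'handle',h.round(3),f.round(3),np.degrees(np.arctan2(*(h-j)[1::-1])),np.hypot(*(h-j)[:2]),np.degrees(np.arctan2(*(f-j)[1::-1])))
E
```

```text
[[ 0.73   0.004  0.15 ]
 [ 0.747 -0.214  0.15 ]] [[ 0.511 -0.013  0.092]
 [ 0.527 -0.229  0.092]]
4.502971135026337 0.21813209374531717
4.284629284809157 0.21672276476443658
centre mid [ 0.628 -0.113  0.121]
jug rim c [ 0.625 -0.115  0.13 ] handle [ 0.56  -0.057  0.115] [ 0.582 -0.075  0.122] 138.30650694600965 0.08702351618842395 137.59742777577034
```

```bash
T='[0,0,0,-0.0462]'
python3 -m inch '[[0,0,0,-0.0462],[0,0,0,-0.0462],[0,0,0,-0.0462],[0,0,0,-0.0462],[0,0,0,-0.0462]]' 0
python3 -m inch '[[0,0,0,-0.0462],[0,0,0,-0.0462],[0,0,0,-0.0462],[0,0,0,-0.0462],[0,0,0,-0.0462]]' >/dev/null
python3 -m inch '[[0,0,0,-0.0462],[0,0,0,-0.0462],[0,0,0,-0.0462],[0,0,0,-0.0462],[0,0,0,-0.0462]]'
python3 -m inch '[[-0.0095,0.27,0,0],[-0.0095,0.27,0,0],[-0.0095,0.27,0,0],[-0.0095,0.27,0,0],[-0.0095,0.27,0,0]]' >/dev/null
python3 -m inch '[[-0.0095,0.27,0,0],[-0.0095,0.27,0,0],[-0.0095,0.27,0,0],[-0.0095,0.27,0,0],[-0.0095,0.27,0,0]]' >/dev/null
python3 -m inch '[[-0.0095,0.27,0,0],[-0.0095,0.27,0,0],[-0.0095,0.27,0,0],[-0.0095,0.27,0,0],[-0.0095,0.27,0,0]]' >/dev/null
python3 -m inch '[[-0.0095,0.27,0,0],[-0.0095,0.27,0,0],[-0.0095,0.27,0,0],[-0.0095,0.27,0,0],[-0.0095,0.27,0,0]]'
python3 - <<'E'
from h import *
st=readout.get_state(); print(st['clock'],st['position'].round(4),st['tcp_rot'].round(4),st['width'],st['qpos'].round(2))
s=snap('wrist','w1.png'); print({k:v for k,v in s.items() if k!='frame'})
show('wrist',['jug']); show('top',['jug'])
E
```

```text
clock: 1.95
position: [0.1264, -0.5353, 0.2436]
tcp_rot: [-0.0, 0.886, 0.463, 0.0]
force: [-0.0, 0.0, 0.4]
width: 0.058
finger_force: 0.0
clock: 2.95
position: [0.1264, -0.5353, 0.2436]
tcp_rot: [-0.0, 0.355, 0.935, 0.0]
force: [-0.2, -0.2, -1.0]
width: 0.0466
finger_force: 0.0
clock: 4.95
position: [0.5776, -0.0677, 0.2437]
tcp_rot: [0.0, 0.358, 0.934, 0.0]
force: [0.7, -0.6, 0.3]
width: 0.0465
finger_force: 0.0
4.95 [ 0.5776 -0.0677  0.2437] [1.000e-04 3.582e-01 9.337e-01 0.000e+00] 0.04650299670533897 [-0.2   0.41  1.57 -0.    1.17 -1.03]
{'fx': 346.33217437699585, 'fy': 346.33217437699585, 'cx': 260.6353386045706, 'cy': 188.0038462890086, 'T_tool_cam': array([[-5.36172554e-04,  9.67803972e-01,  2.51704558e-01,
         6.97061105e-02],
       [ 9.99999598e-01,  3.37983355e-04,  8.30619465e-04,
         1.36128138e-04],
       [ 7.18804867e-04,  2.51704902e-01, -9.67803764e-01,
        -1.40343909e-01],
       [ 0.00000000e+00,  0.00000000e+00,  0.00000000e+00,
         1.00000000e+00]])}
wrist jug 0.81 [ 0.63  -0.115  0.021]
top jug 0.7 [ 0.63  -0.117  0.028]
top jug 0.19 [0.505 0.396 0.004]
```

View pics/w1.png

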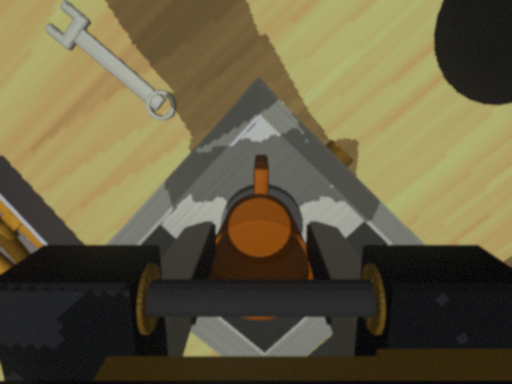

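```bash

python3 -m inch '[[0,0,0.15,0],[0,0,0.15,0],[0,0,0.15,0],[0,0,0.15,0],[0,0,0.15,0]]'
python3 -m inch '[[-0.01,0,0.07,0],[0,0,0.07,0],[0,0,0.06,0],[0,0,0.05,0],[0,0,0.038,0]]'
python3 -m inch '[[0,0,0,0],[0,0,0,0],[0,0,0,0],[0,0,0,0],[0,0,0,0]]' -1
python3 -m inch '[[0,0,-0.02,0],[0,0,-0.03,0],[0,0,-0.04,0],[0,0,-0.04,0],[0,0,-0.04,0]]'
python3 - <<'E'
from h import *
st=readout.get_state(); print(st['clock'],st['position'].round(4),st['width'],st['force'],st['wrist_torque'])
s=snap('scene','s2.png'); cv2.imwrite('pics/s2c.png',cv2.resize(s['frame'][90:260,100:300,::-1],None,fx=3,fy=3,interpolation=cv2.INTER_CUBIC))
E
```

```text
clock: 5.6
position: [0.5761, -0.0697, 0.1531]
tcp_rot: [-0.0, 0.359, 0.934, -0.0]
force: [0.1, 1.4, -0.2]
width: 0.0466
finger_force: 0.0
clock: 6.1
position: [0.5777, -0.0696, 0.1189]
tcp_rot: [0.0, 0.358, 0.934, 0.0]
force: [-0.3, 0.8, -0.5]
width: 0.0467
finger_force: 0.0
clock: 6.6
position: [0.5778, -0.0696, 0.1193]
tcp_rot: [0.0, 0.358, 0.934, 0.0]
force: [0.9, -1.2, -0.8]
width: 0.0115
finger_force: 30.0
clock: 7.1
position: [0.5777, -0.0696, 0.14]
tcp_rot: [0.0, 0.358, 0.934, 0.0]
force: [1.1, 0.2, -1.0]
width: 0.0119
finger_force: 30.0
7.1 [ 0.5777 -0.0696  0.14  ] 0.01188138722098969 [ 1.1333182   0.17716609 -1.01479154] [ 0.02161243 -0.08357577 -0.00949592]
```

View pics/s2c.png

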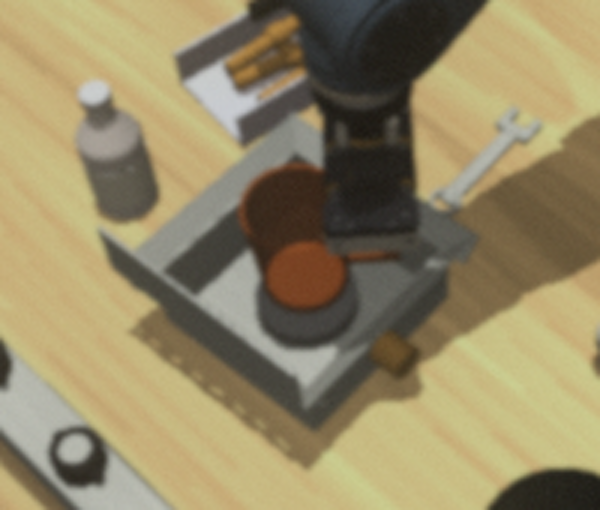

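```bash

python3 -m inch '[[0,0,-0.06,0],[0,0,-0.08,0],[0,0,-0.1,0],[0,0,-0.1,0],[0,0,-0.1,0]]'
python3 -m inch '[[0,0,-0.1,0],[0,0,-0.08,0],[0,0,-0.05,0],[0,0,0,0],[0,0,0,0]]'
python3 -m inch '[[0.016,0.02,0,0],[0.033,0.04,0,0],[0.049,0.06,0,0],[0.066,0.08,0,0],[0.082,0.1,0,0]]'
python3 -m inch '[[0.082,0.1,0,0],[0.082,0.1,0,0],[0.082,0.1,0,0],[0.082,0.1,0,0],[0.082,0.1,0,0]]' >/dev/null
python3 -m inch '[[0.082,0.1,0,0],[0.082,0.1,0,0],[0.082,0.1,0,0],[0.082,0.1,0,0],[0.082,0.1,0,0]]' >/dev/null
python3 -m inch '[[0.082,0.1,0,0],[0.082,0.1,0,0],[0.082,0.1,0,0],[0.082,0.1,0,0],[0.082,0.1,0,0]]'
python3 -m inch '[[0.082,0.1,0,0],[0.066,0.08,0,0],[0.049,0.06,0,0],[0.033,0.04,0,0],[0.016,0.02,0,0]]'
python3 -m inch '[[0,0,0.06,0],[0,0,0.1,0],[0,0,0.1,0],[0,0,0.1,0],[0,0,0.1,0]]'
python3 -m inch '[[0,0,0.1,0],[0,0,0.1,0],[0,0,0.08,0],[0,0,0.06,0],[0,0,0.04,0]]'
python3 - <<'E'
from h import *
s=snap('scene','s3.png'); cv2.imwrite('pics/s3c.png',cv2.resize(s['frame'][170:330,190:390,::-1],None,fx=3,fy=3,interpolation=cv2.INTER_CUBIC))
show('scene',['jug']); snap('top','t3.png');show('top',['jug'])
E
```

```text
clock: 7.65
position: [0.5777, -0.0696, 0.1936]
tcp_rot: [0.0, 0.358, 0.934, 0.0]
force: [0.1, 0.6, -1.8]
width: 0.0121
finger_force: 30.0
clock: 8.15
position: [0.5775, -0.0696, 0.2196]
tcp_rot: [-0.0, 0.358, 0.934, -0.0]
force: [-0.2, 0.4, -2.1]
width: 0.0117
finger_force: 30.0
clock: 8.65
position: [0.5798, -0.0219, 0.2198]
tcp_rot: [-0.0, 0.358, 0.934, 0.0]
force: [0.6, 0.1, -2.3]
width: 0.0116
finger_force: 30.0
clock: 10.15
position: [0.5905, 0.2107, 0.2198]
tcp_rot: [-0.0, 0.358, 0.934, -0.0]
force: [0.2, -0.1, -1.9]
width: 0.0118
finger_force: 30.0
clock: 10.65
position: [0.5926, 0.2564, 0.2198]
tcp_rot: [-0.0, 0.358, 0.934, -0.0]
force: [0.6, 0.4, -1.3]
width: 0.0117
finger_force: 30.0
clock: 11.15
position: [0.5924, 0.2556, 0.1632]
tcp_rot: [-0.0, 0.358, 0.934, -0.0]
force: [0.7, 0.3, -1.1]
width: 0.0114
finger_force: 30.0
clock: 11.65
position: [0.5925, 0.2559, 0.1184]
tcp_rot: [-0.0, 0.358, 0.934, -0.0]
force: [0.6, -0.9, -2.1]
width: 0.0116
finger_force: 30.0
scene jug 0.78 [0.644 0.216 0.027]
top jug 0.63 [0.644 0.211 0.027]
top jug 0.31 [ 0.456 -0.341 -0.002]
```

View pics/s3c.png

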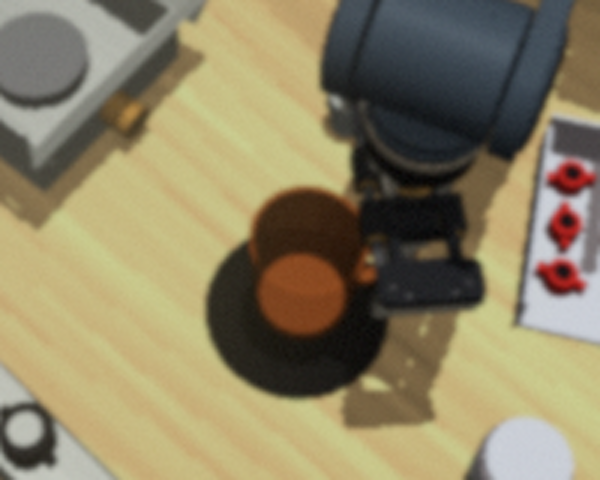

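```bash

python3 -m inch '[[0,0,0.035,0],[0,0,0.035,0],[0,0,0.03,0],[0,0,0.02,0],[0,0,0.015,0]]'
python3 -m inch '[[0,0,0.01,0],[0,0,0.01,0],[0,0,0.01,0],[0,0,0.01,0],[0,0,0,0]]'
python3 - <<'E'
from bench import readout
s=readout.get_state(); print(s['force'],s['wrist_torque'],s['position'])
E
```

```text
clock: 12.35
position: [0.5925, 0.2559, 0.1025]
tcp_rot: [-0.0, 0.358, 0.934, -0.0]
force: [0.7, 0.9, -1.5]
width: 0.0119
finger_force: 30.0
clock: 12.85
position: [0.5925, 0.2559, 0.0979]
tcp_rot: [-0.0, 0.358, 0.934, -0.0]
force: [-0.2, 0.8, -1.8]
width: 0.012
finger_force: 30.0
[-0.22155022  0.77319027 -1.80285531] [ 0.10958285 -0.10486215 -0.00088595] [0.59250847 0.25590148 0.0979315 ]
```

```bash

python3 -m inch '[[0,0,0.005,0],[0,0,0.004,0],[0,0,0,0],[0,0,0,0],[0,0,0,0]]'
python3 -m inch '[[0,0,0.005,0],[0,0,0.004,0],[0,0,0,0],[0,0,0,0],[0,0,0,0]]'
```

```text
clock: 13.35
position: [0.5926, 0.2561, 0.0973]
tcp_rot: [0.0, 0.358, 0.934, 0.0]
force: [-3.0, 1.2, 5.1]
width: 0.0119
finger_force: 30.0
clock: 13.85
position: [0.5926, 0.2563, 0.0972]
tcp_rot: [0.0, 0.358, 0.934, 0.0]
force: [-7.9, -0.1, 13.3]
width: 0.0118
finger_force: 30.0
```

```bash

python3 -m inch '[[0,0,-0.008,0],[0,0,0,0],[0,0,0,0],[0,0,0,0],[0,0,0,0]]'
python3 -m inch '[[0,0,0,0],[0,0,0,0],[0,0,0,0],[0,0,0,0],[0,0,0,0]]' -0.2
python3 -m inch '[[0,0,-0.03,0],[0,0,-0.06,0],[0,0,-0.1,0],[0,0,-0.2,0],[0,0,-0.2,0]]'
python3 -m inch '[[0,0,-0.2,0],[0,0,-0.2,-0.0436],[0,0,-0.15,-0.0436],[0,0,0,-0.0436],[0,0,0,-0.0436]]' 0
python3 -m inch '[[0,0,0,-0.0436],[0,0,0,-0.0436],[0,0,0,-0.0436],[0,0,0,-0.0436],[0,0,0,-0.0436]]'
python3 -m inch '[[0.0875,0.135,0,0],[0.0875,0.135,0,0],[0.0875,0.135,0,0],[0.0875,0.135,0,0],[0.0875,0.135,0,0]]'
python3 -m inch '[[0.0875,0.135,0,0],[0.0875,0.135,0,0],[0.0875,0.135,0,0],[0.0875,0.135,0,0],[0.0875,0.135,0,0]]'
python3 -m inch '[[0,0,0,0],[0,0,0,0],[0,0,0,0],[0,0,0,0],[0,0,0,0]]' >/dev/null
python3 - <<'E'
from h import *
st=readout.get_state(); print(st['clock'],st['position'].round(4),st['tcp_rot'].round(4),st['width'],st['qpos'].round(2))
s=snap('wrist','w4.png'); show('wrist',['pan','pan_grip','pan_lip'])
for z in('pan',):
  for x in imaging.regions_of('wrist','pan')[:1]: print(x['confidence'],x['region'].sum())
snap('scene','s4.png'); show('scene',['jug','pan','pan_grip','pan_lip','coupler'])
E
```

```text
clock: 14.35
position: [0.5926, 0.2561, 0.0973]
tcp_rot: [0.0, 0.358, 0.934, 0.0]
force: [-4.0, 0.1, 6.7]
width: 0.0118
finger_force: 30.0
clock: 14.85
position: [0.5926, 0.2559, 0.0968]
tcp_rot: [-0.0, 0.358, 0.934, -0.0]
force: [-0.3, -0.5, 1.0]
width: 0.0371
finger_force: 0.0
clock: 15.35
position: [0.5926, 0.2559, 0.1694]
tcp_rot: [0.0, 0.358, 0.934, 0.0]
force: [0.1, -0.8, 0.6]
width: 0.037
finger_force: 0.0
clock: 15.85
position: [0.5928, 0.256, 0.2357]
tcp_rot: [0.001, 0.089, 0.996, 0.0]
force: [-0.9, -0.5, -0.6]
width: 0.0461
finger_force: 0.0
clock: 16.35
position: [0.5926, 0.256, 0.2349]
tcp_rot: [0.001, -0.25, 0.968, 0.0]
force: [-0.5, -1.0, 0.4]
width: 0.047
finger_force: 0.0
clock: 16.85
position: [0.5067, 0.3024, 0.2344]
tcp_rot: [0.0, -0.247, 0.969, 0.0]
force: [0.3, -0.3, 0.3]
width: 0.0465
finger_force: 0.0
clock: 17.35
position: [0.4213, 0.3485, 0.2337]
tcp_rot: [0.0, -0.248, 0.969, 0.0]
force: [-0.0, 0.5, 0.2]
width: 0.0466
finger_force: 0.0
17.85 [0.4231 0.3475 0.2336] [-0.     -0.2471  0.969  -0.    ] 0.04618760882335711 [ 0.6   0.36  1.67 -0.    1.12 -1.47]
wrist pan 0.76 [0.434 0.351 0.003]
wrist pan_grip 0.65 [0.424 0.352 0.101]
wrist pan_lip 0.92 [0.505 0.395 0.004]
wrist pan_lip 0.23 [0.44  0.329 0.004]
0.62 13098
scene jug 0.84 [0.642 0.218 0.003]
scene jug 0.64 [ 0.403 -0.115 -0.001]
scene jug 0.47 [0.438 0.356 0.   ]
scene pan 0.63 [ 0.44   0.354 -0.   ]
scene pan 0.39 [ 0.63  -0.111  0.002]
scene pan_grip 0.92 [0.423 0.342 0.101]
scene pan_lip 0.8 [0.503 0.392 0.003]
scene pan_lip 0.54 [0.649 0.425 0.004]
scene pan_lip 0.29 [ 0.63  -0.113  0.   ]
scene coupler 0.81 [0.481 0.126 0.002]
```

View pics/w4.png

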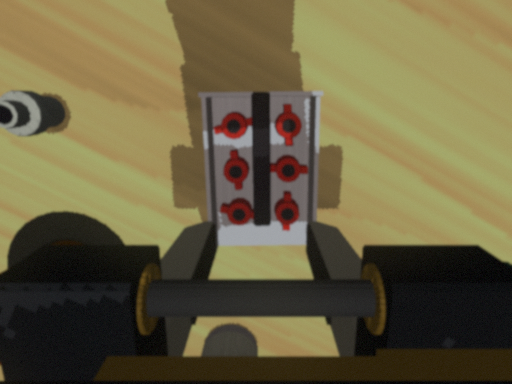

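View pics/s4.png

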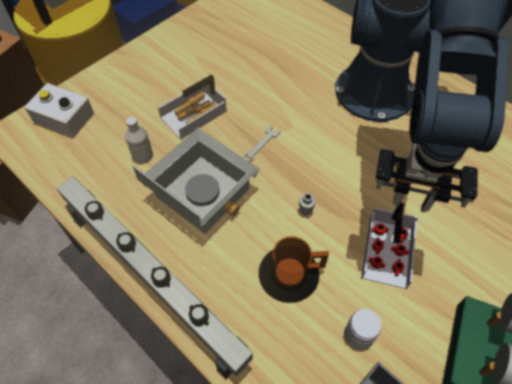

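```bash

python3 -m inch '[[0,0,0.15,0],[0,0,0.15,0],[0,0,0.15,0],[0,0,0.15,0],[0,0,0.13,0]]'
python3 -m inch '[[0,0,0.1,0],[0,0,0.09,0],[0,0,0.07,0],[0,0,0.045,0],[0,0,0.028,0]]'
python3 -m inch '[[0,0,0,0],[0,0,0,0],[0,0,0,0],[0,0,0,0],[0,0,0,0]]' -1
python3 -m inch '[[0,0,-0.01,0],[0,0,-0.02,0],[0,0,-0.03,0],[0,0,-0.03,0],[0,0,-0.03,0]]'
python3 -m inch '[[0,0,-0.05,0],[0,0,-0.05,0],[0,0,-0.05,0],[0,0,-0.05,0],[0,0,-0.03,0]]'
python3 - <<'E'
from h import *
st=readout.get_state(); print(st['clock'],st['position'].round(4),st['wrist_torque'])
s=snap('scene','s5.png'); cv2.imwrite('pics/s5c.png',cv2.resize(s['frame'][150:310,330:510,::-1],None,fx=3,fy=3,interpolation=cv2.INTER_CUBIC))
show('scene',['pan_lip','pan','pan_grip'])
E
```

```text
clock: 18.9
position: [0.4226, 0.3477, 0.1452]
tcp_rot: [-0.0, -0.247, 0.969, -0.0]
force: [-0.1, -0.4, -0.9]
width: 0.0467
finger_force: 0.0
clock: 19.4
position: [0.4228, 0.3478, 0.1059]
tcp_rot: [0.0, -0.247, 0.969, 0.0]
force: [-0.5, -0.8, -0.6]
width: 0.0464
finger_force: 0.0
clock: 19.9
position: [0.4228, 0.3478, 0.1063]
tcp_rot: [0.0, -0.247, 0.969, 0.0]
force: [0.4, 0.3, 0.6]
width: 0.0143
finger_force: 30.0
clock: 20.4
position: [0.4227, 0.3477, 0.1209]
tcp_rot: [0.0, -0.247, 0.969, -0.0]
force: [0.4, 0.5, -4.2]
width: 0.0138
finger_force: 30.0
clock: 20.9
position: [0.4229, 0.3479, 0.1489]
tcp_rot: [0.0, -0.247, 0.969, 0.0]
force: [1.2, 0.4, -4.1]
width: 0.0139
finger_force: 30.0
20.9 [0.4229 0.3479 0.1489] [ 0.10089858 -0.16528775 -0.01586026]
scene pan_lip 0.9 [0.503 0.393 0.044]
scene pan 0.8 [0.435 0.354 0.043]
scene pan_grip 0.74 [0.425 0.348 0.14 ]
```

View pics/s5c.png

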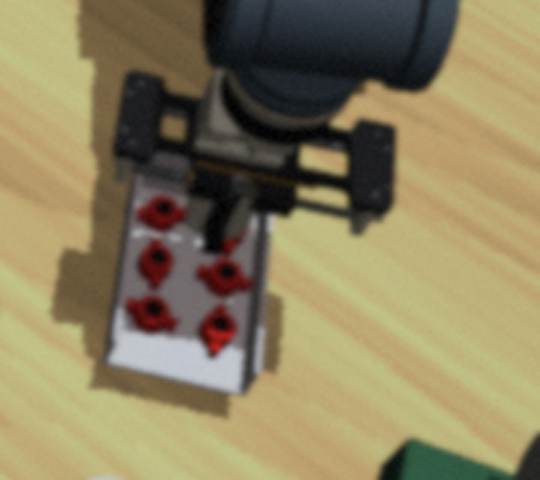

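```bash

python3 -m inch '[[0,0,-0.06,0],[0,0,-0.1,0],[0,0,-0.14,0],[0,0,-0.14,0],[0,0,-0.14,0]]'
python3 -m inch '[[0,0,-0.14,0.01],[0,0,-0.14,0.02],[0,0,-0.14,0.03],[0,0,-0.09,0.04],[0,0,-0.04,0.04]]'
python3 -m inch '[[0,0,0,0.04],[0,0,0,0.04],[0,0,0,0.04],[0,0,0,0.04],[0,0,0,0.04]]' >/dev/null
python3 -m inch '[[0,0,0,0.04],[0,0,0,0.04],[0,0,0,0.04],[0,0,0,0.04],[0,0,0,0.04]]' >/dev/null
python3 -m inch '[[0,0,0,0.04],[0,0,0,0.04],[0,0,0,0.04],[0,0,0,0.04],[0,0,0,0.04]]'
python3 -m inch '[[0,0,0,0.04],[0,0,0,0.04],[0,0,0,0.04],[0,0,0,0.04],[0,0,0,0.04]]' >/dev/null
python3 -m inch '[[0,0,0,0.04],[0,0,0,0.04],[0,0,0,0.04],[0,0,0,0.04],[0,0,0,0.02]]'
python3 -m inch '[[0,0,0,0.014],[0,0,0,0],[0,0,0,0],[0,0,0,0],[0,0,0,0]]'
```

```text
clock: 21.6
position: [0.4228, 0.3478, 0.2193]
tcp_rot: [0.0, -0.247, 0.969, 0.0]
force: [0.0, -0.4, -3.9]
width: 0.0141
finger_force: 30.0
clock: 22.1
position: [0.423, 0.3479, 0.2859]
tcp_rot: [0.001, -0.028, 1.0, 0.001]
force: [0.5, 0.2, -5.2]
width: 0.0137
finger_force: 30.0
clock: 23.6
position: [0.4227, 0.3477, 0.2846]
tcp_rot: [0.0, 0.793, 0.61, 0.0]
force: [-0.8, -0.1, -5.0]
width: 0.0136
finger_force: 30.0
clock: 24.6
position: [0.4226, 0.3477, 0.2846]
tcp_rot: [-0.0, 0.998, 0.059, 0.0]
force: [1.1, 1.0, -5.1]
width: 0.0139
finger_force: 30.0
clock: 25.1
position: [0.4227, 0.3477, 0.2838]
tcp_rot: [-0.0, 0.999, 0.04, -0.0]
force: [-0.0, 0.2, -4.7]
width: 0.0138
finger_force: 30.0
```

```bash

python3 -m inch '[[0.019,0.038,0,0],[0.037,0.075,0,0],[0.056,0.113,0,0],[0.075,0.151,0,0],[0.0933,0.1887,0,0]]'
python3 -m inch '[[0.0933,0.1887,0,0],[0.0933,0.1887,0,0],[0.0933,0.1887,0,0],[0.0933,0.1887,0,0],[0.0933,0.1887,0,0]]' >/dev/null
python3 -m inch '[[0.0933,0.1887,0,0],[0.0933,0.1887,0,0],[0.0933,0.1887,0,0],[0.0933,0.1887,0,0],[0.0933,0.1887,0,0]]' >/dev/null
python3 -m inch '[[0.0933,0.1887,0,0],[0.0933,0.1887,0,0],[0.0933,0.1887,0,0],[0.0933,0.1887,0,0],[0.0933,0.1887,0,0]]'
python3 -m inch '[[0.0933,0.1887,0,0],[0.075,0.151,0,0],[0.056,0.113,0,0],[0.037,0.075,0,0],[0.019,0.038,0,0]]'
python3 -m inch '[[0,0,0,0],[0,0,0,0],[0,0,0,0],[0,0,0,0],[0,0,0,0]]'
python3 - <<'E'
from h import *
st=readout.get_state(); print(st['clock'],st['position'].round(4),st['wrist_torque'],st['qpos'].round(2))
c,a=np.array([.629,-.113]),np.radians(4.4); d=st['position'][:2]-c; print('local',d@[np.cos(a),np.sin(a)],d@[-np.sin(a),np.cos(a)])
s=snap('scene','s6.png'); cv2.imwrite('pics/s6c.png',cv2.resize(s['frame'][40:260,60:300,::-1],None,fx=2.6,fy=2.6,interpolation=cv2.INTER_CUBIC))
show('scene',['pan_lip','pan','pan_grip'])
E
```

```text
clock: 25.6
position: [0.4623, 0.2814, 0.2837]
tcp_rot: [0.0, 0.999, 0.04, 0.0]
force: [-0.3, 0.6, -4.2]
width: 0.014
finger_force: 30.0
clock: 27.1
position: [0.6561, -0.0451, 0.2836]
tcp_rot: [0.0, 0.999, 0.039, -0.0]
force: [-0.5, -1.0, -4.0]
width: 0.0134
finger_force: 30.0
clock: 27.6
position: [0.6948, -0.1092, 0.2834]
tcp_rot: [-0.0, 0.999, 0.039, -0.0]
force: [-0.4, 0.0, -4.0]
width: 0.014
finger_force: 30.0
clock: 28.1
position: [0.6947, -0.1073, 0.2839]
tcp_rot: [0.0, 0.999, 0.04, 0.0]
force: [-1.0, -0.2, -4.2]
width: 0.0137
finger_force: 30.0
28.1 [ 0.6947 -0.1073  0.2839] [-0.02379928  0.03753214  0.02667619] [-0.22  0.61  1.15 -0.    1.38  1.27]
local 0.06598832310515715 0.0006624279705169614
scene pan_lip 0.94 [ 0.598 -0.118  0.178]
scene pan 0.93 [ 0.69  -0.106  0.177]
scene pan_grip 0.86 [ 0.695 -0.109  0.278]
```

View pics/s6c.png

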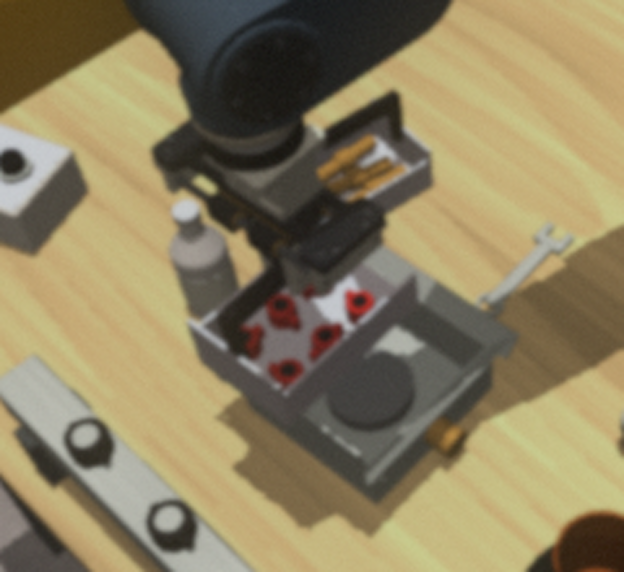

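```bash

python3 -m inch '[[0,0,0.05,0],[0,0,0.06,0],[0,0,0.05,0],[0,0,0.04,0],[0,0,0.02,0]]'
python3 -m inch '[[-0.03,0,0.02,0],[-0.03,0,0.02,0],[-0.03,0,0.018,0],[-0.03,0,0.018,0],[-0.03,0,0.018,0]]'
python3 -m inch '[[-0.024,0,0.02,0],[-0.024,0,0.02,0],[-0.024,0,0.02,0],[-0.024,0,0.02,0],[-0.024,0,0.02,0]]'
cat > look.py <<'E'
from h import *
st=readout.get_state(); p=st['position']; print(st['clock'],p.round(4),st['force'].round(1),st['wrist_torque'].round(2),st['width'])
c,a=np.array([.629,-.113]),np.radians(4.4); u=np.array([np.cos(a),np.sin(a)]); print('a,h',.110-(p[:2]-c)@u,p[2]-.156)
g=p-[0,0,.006]
for cam in('scene','top'):
    imaging.snapshot(cam)
    for n in('pan_lip','pan'):
        for r in imaging.tip_of(cam,n)[:2]:
            d=r['location']-g; f=-d[:2]@u
            e={'pan_lip':(95,-96),'pan':(10,-100)}[n]
            print(cam,n,round(r['confidence'],2),np.round(r['location'],3),'fwd %.3f dz %.3f r %.3f (exp %.3f) tilt %.1f'%(f,d[2],np.hypot(f,d[2]),np.hypot(*e)/1e3,np.degrees(np.arctan2(e[1],e[0])-np.arctan2(d[2],f))))
E
python3 look.py
```

```text
clock: 28.8
position: [0.6946, -0.1076, 0.2564]
tcp_rot: [-0.0, 0.999, 0.04, -0.001]
force: [-0.9, 0.9, 3.0]
width: 0.0137
finger_force: 30.0
clock: 29.3
position: [0.6766, -0.109, 0.2465]
tcp_rot: [0.0, 0.999, 0.04, 0.0]
force: [-1.1, 1.1, 2.7]
width: 0.0139
finger_force: 30.0
clock: 29.8
position: [0.6621, -0.1102, 0.234]
tcp_rot: [0.0, 0.999, 0.04, -0.0]
force: [-1.3, 1.5, 3.0]
width: 0.0141
finger_force: 30.0
29.8 [ 0.6621 -0.1102  0.234 ] [-1.3  1.5  3. ] [ 0.17 -0.14  0.09] 0.014071989863473097
a,h 0.0767352858301528 0.07804109562686778
scene pan_lip 0.9 [ 0.605 -0.117  0.103] fwd 0.058 dz -0.125 r 0.138 (exp 0.135) tilt 20.0
scene pan_lip 0.47 [0.643 0.209 0.001] fwd -0.005 dz -0.227 r 0.227 (exp 0.135) tilt 46.0
scene pan 0.56 [ 0.693 -0.105  0.133] fwd -0.031 dz -0.095 r 0.100 (exp 0.100) tilt 23.9
```

```bash

python3 -m inch '[[-0.021,0,0.0225,0],[-0.021,0,0.0225,0],[-0.021,0,0.023,0],[-0.02,0,0.024,0],[-0.02,0,0.024,0]]'
python3 -m inch '[[-0.018,0,0.026,0],[-0.017,0,0.027,0],[-0.016,0,0.0275,0],[-0.016,0,0.028,0],[-0.015,0,0.028,0]]'
python3 look.py
python3 -m inch '[[-0.012,0,0.025,0],[-0.01,0,0.025,0],[-0.009,0,0.024,0],[-0.008,0,0.022,0],[-0.008,0,0.022,0]]'
python3 look.py
python3 -m inch '[[0,0,0,0],[0,0,0,0],[0,0,0,0],[0,0,0,0],[0,0,0,0]]'
cat > caps.py <<'E'
from h import *
import sys
for cam in sys.argv[1:]:
    s=imaging.snapshot(cam)
    for r in imaging.tip_of(cam,'cap0')[:10]: print(cam,round(r['confidence'],2),np.round(r['location'],3))
    h=cv2.cvtColor(s['frame'],cv2.COLOR_RGB2HSV)
    m=(((h[...,0]<6)|(h[...,0]>174))&(h[...,1]>170)&(h[...,2]>60)).astype(np.uint8)
    n,l,stt,cen=cv2.connectedComponentsWithStats(m)
    if cam!='wrist':
        for i in range(1,n):
            if stt[i,4]>8: print(cam,'blob',stt[i,4],cen[i].round(0),ray(s,cen[i],.02)[0].round(3))
E
python3 caps.py scene top
```

```text
clock: 30.6
position: [0.6502, -0.1111, 0.2198]
tcp_rot: [0.0, 0.999, 0.04, 0.0]
force: [-0.8, 1.3, 2.1]
width: 0.0138
finger_force: 30.0
clock: 31.1
position: [0.6402, -0.1119, 0.2034]
tcp_rot: [-0.0, 0.999, 0.04, -0.0]
force: [-1.8, 0.6, 2.7]
width: 0.0137
finger_force: 30.0
31.1 [ 0.6402 -0.1119  0.2034] [-1.8  0.6  2.7] [ 0.03 -0.06  0.05] 0.013650883551853179
a,h 0.09874864871403313 0.04740269318545837
scene pan_lip 0.88 [ 0.626 -0.113  0.062] fwd 0.014 dz -0.135 r 0.136 (exp 0.135) tilt 38.9
scene pan_lip 0.15 [ 0.693 -0.082  0.114] fwd -0.055 dz -0.083 r 0.100 (exp 0.135) tilt 78.0
scene pan 0.9 [ 0.703 -0.107  0.115] fwd -0.063 dz -0.082 r 0.104 (exp 0.100) tilt 43.4
scene pan 0.61 [ 0.631 -0.113 -0.   ] fwd 0.009 dz -0.198 r 0.198 (exp 0.100) tilt 3.0
top pan_lip 0.67 [ 0.644  0.43  -0.003] fwd -0.045 dz -0.201 r 0.206 (exp 0.135) tilt 57.4
clock: 31.9
position: [0.6346, -0.1124, 0.1894]
tcp_rot: [-0.0, 0.999, 0.04, -0.0]
force: [-4.1, 1.5, 3.7]
width: 0.0137
finger_force: 30.0
31.9 [ 0.6346 -0.1124  0.1894] [-4.1  1.5  3.7] [0.08 0.23 0.09] 0.01366116405105766
a,h 0.10433344943014722 0.03339525220225867
scene pan_lip 0.73 [ 0.638 -0.116  0.046] fwd -0.004 dz -0.138 r 0.138 (exp 0.135) tilt 46.2
scene pan 0.64 [ 0.706 -0.104  0.109] fwd -0.071 dz -0.074 r 0.103 (exp 0.100) tilt 49.5
scene pan 0.4 [0.644 0.207 0.002] fwd -0.033 dz -0.181 r 0.185 (exp 0.100) tilt 16.1
clock: 32.7
position: [0.6347, -0.1123, 0.1895]
tcp_rot: [-0.0, 0.999, 0.04, -0.0]
force: [-3.0, 2.1, -0.1]
width: 0.0135
finger_force: 30.0
scene 0.58 [ 0.6   -0.09   0.025]
scene 0.5 [ 0.55  -0.088  0.016]
scene 0.48 [ 0.568 -0.147  0.029]
scene 0.42 [ 0.618 -0.14   0.029]
scene 0.4 [ 0.636 -0.087  0.047]
scene blob 36 [210. 168.] [ 0.564 -0.148  0.02 ]
scene blob 27 [229. 177.] [ 0.551 -0.088  0.02 ]
scene blob 18 [191. 176.] [ 0.622 -0.165  0.02 ]
```

```bash

python3 -m inch '[[0.028,0,-0.03,0],[0.028,0,-0.03,0],[0.028,0,-0.03,0],[0.028,0,-0.03,0],[0.028,0,-0.03,0]]'
python3 look.py
python3 caps.py scene top
```

```text
clock: 33.4
position: [0.6492, -0.1112, 0.207]
tcp_rot: [-0.0, 0.999, 0.039, -0.004]
force: [-17.1, -0.5, 5.2]
width: 0.0135
finger_force: 30.0
33.4 [ 0.6492 -0.1112  0.207 ] [-17.1  -0.5   5.2] [-0.05  3.09  0.  ] 0.0135226488800493
a,h 0.08970748317665146 0.05104202165745225
scene pan_lip 0.86 [ 0.631 -0.116  0.066] fwd 0.019 dz -0.135 r 0.137 (exp 0.135) tilt 36.9
scene pan_lip 0.5 [ 0.457 -0.341 -0.008] fwd 0.209 dz -0.209 r 0.296 (exp 0.135) tilt -0.4
scene pan 0.76 [ 0.706 -0.107  0.119] fwd -0.057 dz -0.082 r 0.100 (exp 0.100) tilt 40.5
scene 0.66 [ 0.566 -0.146  0.026]
scene 0.62 [ 0.549 -0.087  0.012]
scene 0.41 [ 0.615 -0.138  0.025]
scene 0.39 [ 0.604 -0.093  0.022]
scene 0.27 [ 0.701 -0.102  0.116]
scene blob 45 [210. 168.] [ 0.567 -0.148  0.02 ]
scene blob 17 [196. 171.] [ 0.6  -0.17  0.02]
scene blob 29 [229. 177.] [ 0.55  -0.089  0.02 ]
scene blob 9 [201. 176.] [ 0.603 -0.146  0.02 ]
```

```bash

python3 -m inch '[[-0.03,0,-0.03,0],[-0.03,0,-0.04,0],[-0.03,0,-0.05,0],[-0.03,0,-0.05,0],[-0.03,0,-0.03,0]]'
python3 look.py
python3 caps.py scene wrist
python3 - <<'E'
from h import *
for c in('scene','wrist'):
    for n in('cap0',):
        print(c,[(round(r['confidence'],2),int(r['region'].sum()),np.c_[np.where(r['region'])].mean(0).round()[::-1].tolist()) for r in imaging.regions_of(c,n)])
E
```

```text
clock: 34.4
position: [0.6336, -0.1126, 0.2325]
tcp_rot: [0.0, 0.999, 0.04, 0.001]
force: [-0.5, -0.6, -3.5]
width: 0.0139
finger_force: 30.0
34.4 [ 0.6336 -0.1126  0.2325] [-0.5 -0.6 -3.5] [-0.07  0.14 -0.01] 0.013937437485433619
a,h 0.10542109905803038 0.07651467803243281
scene pan_lip 0.9 [ 0.615 -0.117  0.092] fwd 0.019 dz -0.134 r 0.136 (exp 0.135) tilt 36.5
scene pan_lip 0.47 [ 0.629 -0.114 -0.   ] fwd 0.004 dz -0.227 r 0.227 (exp 0.135) tilt 43.6
scene pan 0.96 [ 0.694 -0.108  0.146] fwd -0.061 dz -0.081 r 0.101 (exp 0.100) tilt 42.7
scene 0.6 [ 0.55  -0.09   0.016]
scene 0.56 [ 0.687 -0.084  0.022]
scene 0.55 [ 0.568 -0.148  0.029]
scene 0.47 [ 0.587 -0.151  0.056]
scene 0.38 [ 0.605 -0.09   0.021]
scene blob 38 [207. 166.] [ 0.568 -0.158  0.02 ]
scene blob 34 [229. 177.] [ 0.551 -0.088  0.02 ]
scene blob 31 [214. 186.] [ 0.6   -0.098  0.02 ]
scene blob 29 [194. 206.] [ 0.679 -0.088  0.02 ]
wrist 0.96 [ 0.585 -0.152  0.054]
wrist 0.46 [ 0.604 -0.089  0.025]
wrist 0.4 [ 0.554 -0.085  0.015]
scene [(0.58, 65, [194.0, 207.0]), (0.58, 54, [203.0, 166.0]), (0.43, 83, [213.0, 187.0])]
wrist [(0.87, 442, [294.0, 215.0]), (0.6, 64, [221.0, 225.0])]
```

```bash

python3 -m inch '[[0,0,-0.06,0],[0,0,-0.1,0],[0,0,-0.1,0],[0,0,-0.1,0],[0,0,-0.05,0]]'
python3 -m inch '[[0.05,0,0,0],[0.08,0,0,0],[0.08,0,0,0],[0.08,0,0,0],[0.05,0,0,0]]'
python3 look.py | grep -v top
python3 caps.py scene wrist
python3 - <<'E'
from h import *
for c in('scene','wrist'):
    s=imaging.snapshot(c)
    for n in('cap0',):
        print(c,[(round(r['confidence'],2),int(r['region'].sum()),np.c_[np.where(r['region'])].mean(0).round()[::-1].tolist()) for r in imaging.regions_of(c,n)])
    if c=='wrist':
        h=cv2.cvtColor(s['frame'],cv2.COLOR_RGB2HSV); m=(((h[...,0]<6)|(h[...,0]>174))&(h[...,1]>170)&(h[...,2]>60)).astype(np.uint8)
        n,l,q,ce=cv2.connectedComponentsWithStats(m); print([(int(q[i,4]),ce[i].round().tolist()) for i in range(1,n) if q[i,4]>10])
E
```

```text
clock: 35.5
position: [0.634, -0.1126, 0.2829]
tcp_rot: [0.0, 0.999, 0.04, 0.001]
force: [-0.2, -0.6, -3.8]
width: 0.0138
finger_force: 30.0
clock: 36.0
position: [0.6752, -0.109, 0.28]
tcp_rot: [-0.0, 0.999, 0.04, -0.0]
force: [-0.0, 0.2, -4.1]
width: 0.0137
finger_force: 30.0
36.0 [ 0.6752 -0.109   0.28  ] [-0.   0.2 -4.1] [0.04 0.2  0.01] 0.013734372984094651
a,h 0.06364744954705023 0.12404138287175057
scene pan_lip 0.62 [ 0.653 -0.112  0.138] fwd 0.022 dz -0.136 r 0.137 (exp 0.135) tilt 35.5
scene pan_lip 0.55 [ 0.4   -0.116 -0.003] fwd 0.275 dz -0.277 r 0.390 (exp 0.135) tilt -0.1
scene pan 0.97 [ 0.732 -0.102  0.193] fwd -0.057 dz -0.081 r 0.099 (exp 0.100) tilt 40.9
scene pan 0.37 [ 0.63  -0.114  0.003] fwd 0.045 dz -0.271 r 0.274 (exp 0.100) tilt -3.8
scene 0.6 [ 0.586 -0.152  0.052]
scene 0.58 [ 0.551 -0.086  0.012]
scene 0.52 [ 0.568 -0.146  0.029]
scene 0.48 [ 0.686 -0.083  0.025]
scene 0.44 [ 0.605 -0.089  0.021]
scene 0.27 [ 0.73  -0.105  0.191]
scene blob 22 [229. 177.] [ 0.551 -0.09   0.02 ]
scene blob 33 [213. 185.] [ 0.601 -0.101  0.02 ]
scene blob 28 [194. 206.] [ 0.678 -0.088  0.02 ]
wrist 0.65 [ 0.604 -0.088  0.026]
wrist 0.51 [ 0.619 -0.138  0.028]
scene [(0.61, 108, [228.0, 178.0])]
wrist [(0.81, 256, [290.0, 213.0]), (0.61, 164, [234.0, 215.0])]
[(151, [291.0, 212.0]), (101, [234.0, 214.0])]
```

```bash

python3 -m inch '[[0,0,-0.03,-0.01],[0,0,-0.05,-0.02],[0,0,-0.05,-0.03],[0,0,-0.03,-0.04],[0,0,-0.01,-0.04]]'
python3 -m inch '[[0,0,0,-0.04],[0,0,0,-0.04],[0,0,0,-0.04],[0,0,0,-0.04],[0,0,0,-0.04]]' >/dev/null
python3 -m inch '[[0,0,0,-0.04],[0,0,0,-0.04],[0,0,0,-0.04],[0,0,0,-0.04],[0,0,0,-0.04]]' >/dev/null
python3 -m inch '[[0,0,0,-0.04],[0,0,0,-0.04],[0,0,0,-0.04],[0,0,0,-0.04],[0,0,0,-0.04]]'
python3 -m inch '[[0,0,0,-0.04],[0,0,0,-0.04],[0,0,0,-0.04],[0,0,0,-0.04],[0,0,0,-0.04]]' >/dev/null
python3 -m inch '[[0,0,0,-0.04],[0,0,0,-0.04],[0,0,0,-0.04],[0,0,0,-0.03],[0,0,0,-0.034]]'
python3 -m inch '[[0,0,0,-0.01],[0,0,0,0],[0,0,0,0],[0,0,0,0],[0,0,0,0]]'
python3 caps.py scene top wrist; grep -c . look.py
```

```text
clock: 37.2
position: [0.6744, -0.1093, 0.3017]
tcp_rot: [0.0, 0.966, 0.259, 0.0]
force: [0.6, -0.8, -4.4]
width: 0.014
finger_force: 30.0
clock: 38.7
position: [0.6743, -0.1093, 0.3013]
tcp_rot: [0.0, 0.358, 0.934, 0.0]
force: [-0.0, -0.5, -3.6]
width: 0.0137
finger_force: 30.0
clock: 39.7
position: [0.6743, -0.1092, 0.3013]
tcp_rot: [0.0, -0.234, 0.972, -0.0]
force: [-0.2, -0.2, -3.4]
width: 0.0137
finger_force: 30.0
clock: 40.2
position: [0.6742, -0.1092, 0.3012]
tcp_rot: [0.0, -0.247, 0.969, -0.0]
force: [0.4, 1.0, -3.1]
width: 0.014
finger_force: 30.0
scene 0.58 [ 0.687 -0.083  0.024]
scene 0.45 [ 0.589 -0.152  0.052]
scene 0.45 [ 0.617 -0.136  0.029]
scene 0.43 [ 0.606 -0.088  0.023]
scene 0.43 [ 0.567 -0.145  0.028]
scene 0.42 [ 0.547 -0.088  0.014]
scene blob 33 [211. 167.] [ 0.562 -0.148  0.02 ]
scene blob 20 [229. 176.] [ 0.55 -0.09  0.02]
scene blob 11 [211. 186.] [ 0.606 -0.102  0.02 ]
scene blob 28 [194. 206.] [ 0.679 -0.088  0.02 ]
11
```

```bash

python3 -m inch '[[-0.006,0.041,0,0],[-0.013,0.083,0,0],[-0.019,0.124,0,0],[-0.025,0.165,0,0],[-0.031,0.207,0,0]]' >/dev/null
python3 -m inch '[[-0.031,0.207,0,0],[-0.031,0.207,0,0],[-0.031,0.207,0,0],[-0.031,0.207,0,0],[-0.031,0.207,0,0]]' >/dev/null
python3 -m inch '[[-0.031,0.207,0,0],[-0.031,0.207,0,0],[-0.031,0.207,0,0],[-0.031,0.207,0,0],[-0.031,0.207,0,0]]' >/dev/null
python3 -m inch '[[-0.031,0.207,0,0],[-0.031,0.207,0,0],[-0.031,0.207,0,0],[-0.031,0.207,0,0],[-0.031,0.207,0,0]]'
python3 -m inch '[[-0.031,0.207,0,0],[-0.025,0.165,0,0],[-0.019,0.124,0,0],[-0.013,0.083,0,0],[-0.006,0.041,0,0]]'
python3 -m inch '[[0,0,0.1,0],[0,0,0.15,0],[0,0,0.15,0],[0,0,0.15,0],[0,0,0.15,0]]'
python3 -m inch '[[0,0,0.14,0],[0,0,0.12,0],[0,0,0.08,0],[0,0,0.05,0],[0,0,0,0]]'
cat > look2.py <<'E'
from h import *
st=readout.get_state(); p=st['position']; print(st['clock'],p.round(4),st['force'].round(1),st['wrist_torque'].round(2))
a=np.radians(28.6); u=np.array([np.cos(a),np.sin(a)]); G=np.array([.4229,.3478]); print('ahead of G, left',(p[:2]-G)@u,(p[:2]-G)@[-u[1],u[0]])
g=p-[0,0,.006]
for cam in('scene','top','wrist'):
    imaging.snapshot(cam)
    for n in('pan_lip','pan'):
        for r in imaging.tip_of(cam,n)[:1]:
            d=r['location']-g; f=d[:2]@u; e={'pan_lip':(95,-96),'pan':(10,-100)}[n]
            print(cam,n,round(r['confidence'],2),np.round(r['location'],3),'fwd %.3f dz %.3f r %.3f (exp %.3f) tilt %.1f'%(f,d[2],np.hypot(f,d[2]),np.hypot(*e)/1e3,np.degrees(np.arctan2(e[1],e[0])-np.arctan2(d[2],f))))
E
python3 look2.py
```

```text
clock: 42.5
position: [0.517, 0.317, 0.3015]
tcp_rot: [0.0, -0.248, 0.969, 0.0]
force: [0.4, 0.0, -3.2]
width: 0.0134
finger_force: 30.0
clock: 43.0
position: [0.4923, 0.3867, 0.3012]
tcp_rot: [0.0, -0.248, 0.969, -0.0]
force: [-0.1, -0.3, -4.2]
width: 0.0134
finger_force: 30.0
clock: 43.5
position: [0.4931, 0.3849, 0.2156]
tcp_rot: [-0.0, -0.247, 0.969, -0.0]
force: [-0.3, 0.1, -3.0]
width: 0.014
finger_force: 30.0
clock: 44.0
position: [0.4929, 0.3857, 0.1698]
tcp_rot: [-0.0, -0.247, 0.969, -0.0]
force: [-0.8, 0.4, -2.5]
width: 0.0135
finger_force: 30.0
44.0 [0.4929 0.3857 0.1698] [-0.8  0.4 -2.5] [ 0.13 -0.25  0.02]
ahead of G, left 0.07959379299850858 -0.0002746559125795893
scene pan_lip 0.88 [0.508 0.391 0.027] fwd 0.015 dz -0.137 r 0.138 (exp 0.135) tilt 38.3
scene pan 0.58 [0.451 0.363 0.082] fwd -0.047 dz -0.081 r 0.094 (exp 0.100) tilt 35.9
top pan_lip 0.72 [0.505 0.395 0.032] fwd 0.016 dz -0.132 r 0.133 (exp 0.135) tilt 38.0
top pan 0.67 [0.446 0.36  0.08 ] fwd -0.054 dz -0.083 r 0.099 (exp 0.100) tilt 38.5
wrist pan 0.76 [0.453 0.36  0.086] fwd -0.047 dz -0.078 r 0.091 (exp 0.100) tilt 36.8
```

```bash

python3 -m inch '[[0,0,0.06,0],[0,0,0.06,0],[0,0,0.05,0],[0,0,0.04,0],[0,0,0.022,0]]'
python3 -m inch '[[0.03,0,0.005,0],[0.03,0,0.005,0],[0.03,0,0.005,0],[0.03,0,0.005,0],[0.03,0,0.005,0]]'
python3 -m inch '[[0.038,0,0.013,0],[0.038,0,0.013,0],[0.038,0,0.013,0],[0.038,0,0.013,0],[0.038,0,0.013,0]]'
python3 look2.py
```

```text
clock: 44.95
position: [0.4928, 0.3858, 0.1417]
tcp_rot: [-0.0, -0.247, 0.969, -0.0]
force: [-0.3, 0.8, -2.0]
width: 0.0141
finger_force: 30.0
clock: 45.45
position: [0.4771, 0.3773, 0.1401]
tcp_rot: [0.001, -0.247, 0.969, 0.0]
force: [0.3, -0.2, 1.8]
width: 0.0139
finger_force: 30.0
clock: 45.95
position: [0.457, 0.3664, 0.1329]
tcp_rot: [0.001, -0.247, 0.969, 0.0]
force: [-1.9, -1.3, 9.5]
width: 0.0137
finger_force: 30.0
45.95 [0.457  0.3664 0.1329] [-1.9 -1.3  9.5] [ 0.01 -0.05  0.  ]
ahead of G, left 0.038857335490398846 -3.900308275691537e-05
scene pan_lip 0.85 [ 0.499  0.387 -0.   ] fwd 0.047 dz -0.127 r 0.135 (exp 0.135) tilt 24.6
scene pan 0.7 [0.438 0.355 0.034] fwd -0.022 dz -0.093 r 0.096 (exp 0.100) tilt 19.0
top pan_lip 0.61 [0.496 0.39  0.003] fwd 0.046 dz -0.124 r 0.132 (exp 0.135) tilt 24.4
top pan 0.76 [0.428 0.352 0.034] fwd -0.032 dz -0.093 r 0.099 (exp 0.100) tilt 24.7
wrist pan 0.79 [0.437 0.352 0.039] fwd -0.025 dz -0.088 r 0.091 (exp 0.100) tilt 21.5
```

```bash

python3 -m inch '[[0.048,0,0.018,0],[0.047,0,0.02,0],[0.046,0,0.022,0],[0.046,0,0.023,0],[0.045,0,0.025,0]]'
python3 -m inch '[[0.034,0,0.023,0],[0.032,0,0.023,0],[0.031,0,0.024,0],[0.03,0,0.024,0],[0.03,0,0.022,0]]'
python3 look2.py
```

```text
clock: 46.9
position: [0.4322, 0.3527, 0.1187]
tcp_rot: [-0.0, -0.247, 0.969, -0.0]
force: [-0.5, -0.5, 0.5]
width: 0.0136
finger_force: 30.0
clock: 47.4
position: [0.4161, 0.3439, 0.1045]
tcp_rot: [0.0, -0.248, 0.969, 0.0]
force: [0.2, 1.0, -1.1]
width: 0.0137
finger_force: 30.0
47.4 [0.4161 0.3439 0.1045] [ 0.2  1.  -1.1] [ 0.34 -0.53  0.02]
ahead of G, left -0.007848127397209016 -0.00016753914981388284
scene pan_lip 0.83 [0.499 0.386 0.001] fwd 0.093 dz -0.097 r 0.135 (exp 0.135) tilt 1.0
scene pan 0.85 [0.429 0.351 0.002] fwd 0.014 dz -0.097 r 0.098 (exp 0.100) tilt -2.8
top pan_lip 0.66 [0.499 0.388 0.007] fwd 0.094 dz -0.091 r 0.131 (exp 0.135) tilt -1.2
top pan 0.84 [0.424 0.35  0.003] fwd 0.009 dz -0.096 r 0.096 (exp 0.100) tilt 0.2
wrist pan 0.58 [0.428 0.346 0.007] fwd 0.011 dz -0.092 r 0.092 (exp 0.100) tilt -1.4
```

```bash

python3 -m inch '[[0,0,-0.025,0],[0,0,-0.025,0],[-0.022,0,0,0],[-0.022,0,0,0],[-0.022,0,0,0]]'
python3 -m inch '[[0,0,0.015,0],[0,0,0.012,0],[0,0,0.01,0],[0,0,0.006,0],[0,0,0,0]]'
python3 look2.py
```

```text
clock: 48.35
position: [0.4234, 0.3479, 0.1108]
tcp_rot: [0.0, -0.247, 0.969, 0.0]
force: [0.0, -0.0, -3.7]
width: 0.0138
finger_force: 30.0
clock: 48.85
position: [0.4231, 0.3477, 0.1055]
tcp_rot: [-0.0, -0.247, 0.969, -0.0]
force: [0.5, -0.1, -4.6]
width: 0.0139
finger_force: 30.0
48.85 [0.4231 0.3477 0.1055] [ 0.5 -0.1 -4.6] [ 0.08 -0.2  -0.02]
ahead of G, left 9.639529822349008e-05 -0.00016799924720287666
scene pan_lip 0.67 [0.505 0.392 0.005] fwd 0.093 dz -0.095 r 0.133 (exp 0.135) tilt 0.3
scene pan 0.79 [0.436 0.353 0.004] fwd 0.014 dz -0.096 r 0.097 (exp 0.100) tilt -2.7
top pan_lip 0.86 [0.503 0.392 0.006] fwd 0.091 dz -0.094 r 0.131 (exp 0.135) tilt 0.3
top pan 0.6 [0.427 0.353 0.005] fwd 0.006 dz -0.095 r 0.095 (exp 0.100) tilt 1.9
wrist pan 0.87 [0.438 0.35  0.011] fwd 0.014 dz -0.089 r 0.090 (exp 0.100) tilt -3.2
```

Still carried; lower in small steps to contact.

```bash

python3 -m inch '[[0,0,0.006,0],[0,0,0.006,0],[0,0,0,0],[0,0,0,0],[0,0,0,0]]'
python3 -m inch '[[0,0,0.006,0],[0,0,0.006,0],[0,0,0,0],[0,0,0,0],[0,0,0,0]]'
python3 -m inch '[[0,0,0.006,0],[0,0,0.006,0],[0,0,0,0],[0,0,0,0],[0,0,0,0]]'
```

```text
clock: 49.8
position: [0.423, 0.3477, 0.1044]
tcp_rot: [-0.0, -0.247, 0.969, -0.0]
force: [-4.0, -2.8, 4.1]
width: 0.0139
finger_force: 30.0
clock: 50.3
position: [0.4228, 0.3476, 0.1031]
tcp_rot: [-0.0, -0.247, 0.969, -0.0]
force: [-6.0, -4.0, 8.0]
width: 0.0138
finger_force: 30.0
clock: 50.8
position: [0.4228, 0.3476, 0.1017]
tcp_rot: [-0.0, -0.247, 0.969, -0.0]
force: [-7.0, -3.9, 7.3]
width: 0.014
finger_force: 30.0
```

```bash

python3 -m inch '[[0,0,0.006,0],[0,0,0.006,0],[0,0,0,0],[0,0,0,0],[0,0,0,0]]'
python3 -m inch '[[0,0,0.006,0],[0,0,0.006,0],[0,0,0,0],[0,0,0,0],[0,0,0,0]]'
python3 look2.py
```

```text
clock: 51.3
position: [0.4228, 0.3476, 0.1002]
tcp_rot: [-0.0, -0.247, 0.969, -0.0]
force: [-6.0, -3.4, 6.8]
width: 0.014
finger_force: 30.0
clock: 51.8
position: [0.4228, 0.3476, 0.0992]
tcp_rot: [-0.0, -0.247, 0.969, -0.0]
force: [-7.9, -4.4, 12.4]
width: 0.0137
finger_force: 30.0
51.8 [0.4228 0.3476 0.0992] [-7.9 -4.4 12.4] [-0.51  0.89  0.01]
ahead of G, left -0.00016159024762550894 -0.0001329959349008009
scene pan_lip 0.59 [0.507 0.391 0.001] fwd 0.095 dz -0.092 r 0.132 (exp 0.135) tilt -1.1
scene pan 0.93 [ 0.438  0.356 -0.   ] fwd 0.017 dz -0.094 r 0.095 (exp 0.100) tilt -4.7
top pan_lip 0.75 [0.509 0.395 0.007] fwd 0.098 dz -0.087 r 0.131 (exp 0.135) tilt -3.9
top pan 0.79 [ 0.433  0.352 -0.002] fwd 0.012 dz -0.095 r 0.095 (exp 0.100) tilt -1.2
```

```bash

python3 -m inch '[[0,0,-0.005,0],[0,0,0,0],[0,0,0,0],[0,0,0,0],[0,0,0,0]]'
python3 -m inch '[[0,0,0,0],[0,0,0,0],[0,0,0,0],[0,0,0,0],[0,0,0,0]]' -0.2
python3 -m inch '[[0,0,-0.03,0],[0,0,-0.06,0],[0,0,-0.1,0],[0,0,-0.15,0],[0,0,-0.15,0]]'
python3 -m inch '[[0,0,-0.2,0],[0,0,-0.2,0],[0,0,-0.15,0],[0,0,-0.1,0],[0,0,0,0]]'
python3 - <<'E'
from h import *
print(readout.get_state()['position'],readout.get_state()['clock'])
for c in('scene','top','wrist'):
    imaging.snapshot(c); show(c,['pan','pan_lip','pan_grip'])
    if c!='wrist': show(c,['jug','coupler','cap0','stem_pan','oil_bottle','tin','wrench'])
for r in imaging.tip_of('scene','cap0'): print(np.round(r['location'],3),r['confidence'])
E
```

```text
clock: 52.75
position: [0.423, 0.3477, 0.0992]
tcp_rot: [-0.0, -0.247, 0.969, -0.0]
force: [-5.6, -3.0, 5.2]
width: 0.014
finger_force: 30.0
clock: 53.25
position: [0.4233, 0.3478, 0.0991]
tcp_rot: [0.0, -0.247, 0.969, 0.0]
force: [0.4, -0.8, -0.4]
width: 0.0369
finger_force: 0.0
clock: 53.75
position: [0.4232, 0.3478, 0.1595]
tcp_rot: [0.0, -0.247, 0.969, 0.0]
force: [0.3, -0.6, 0.6]
width: 0.0369
finger_force: 0.0
clock: 54.25
position: [0.4236, 0.3481, 0.2378]
tcp_rot: [0.001, -0.247, 0.969, 0.001]
force: [-0.1, -0.6, -0.3]
width: 0.0371
finger_force: 0.0
[0.42363255 0.34809959 0.23781763] 54.25
scene pan 0.78 [ 0.441  0.357 -0.003]
scene pan_lip 0.62 [0.51  0.393 0.001]
scene pan_grip 0.98 [0.426 0.349 0.101]
scene pan_grip 0.48 [ 0.616 -0.14   0.027]
scene jug 0.59 [0.644 0.214 0.008]
scene coupler 0.71 [0.48  0.128 0.004]
scene coupler 0.28 [0.64  0.215 0.004]
scene cap0 0.6 [ 0.604 -0.091  0.021]
scene cap0 0.58 [ 0.616 -0.137  0.025]
scene cap0 0.44 [ 0.547 -0.089  0.012]
scene stem_pan 0.96 [ 0.458 -0.343 -0.005]
scene oil_bottle 0.89 [ 0.66  -0.33  -0.002]
scene tin 0.59 [ 
[... 278 characters left out ...]
123 0.002]
top cap0 0.59 [ 0.605 -0.088  0.026]
top cap0 0.57 [ 0.582 -0.149  0.054]
top cap0 0.4 [ 0.566 -0.147  0.029]
top stem_pan 0.7 [ 0.455 -0.343 -0.001]
top stem_pan 0.33 [0.646 0.429 0.001]
top oil_bottle 0.96 [ 0.66  -0.329  0.001]
top tin 0.74 [ 0.402 -0.112 -0.001]
top tin 0.7 [ 0.646  0.427 -0.001]
top tin 0.66 [0.643 0.21  0.007]
top wrench 0.88 [ 0.402 -0.11  -0.   ]
top wrench 0.52 [0.426 0.352 0.102]
top wrench 0.18 [ 0.459 -0.344  0.   ]
wrist pan 0.57 [0.44  0.354 0.002]
wrist pan_lip 0.79 [0.51  0.398 0.005]
[ 0.604 -0.091  0.021] 0.6
[ 0.616 -0.137  0.025] 0.58
[ 0.547 -0.089  0.012] 0.44
[ 0.685 -0.084  0.023] 0.43
[ 0.591 -0.15   0.053] 0.43
[ 0.571 -0.145  0.028] 0.38
```

```bash
python3 -c "
from bench import close_job
print(close_job())"
```

```text
the job is handed in; nothing more can be done
None
```

I handed the job in at about 54 s: the jug stands on the mat, all six caps are in the hopper, and the empty pan is back flat about 5 mm from its old spot, with the bystanders where they were (final state checked by network positions, not by eye).

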